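# Close a spring-loaded test cell and hold it down for latching

### The job

Lower the round copper disc into the round cavity of the white test cell, set it down flat on the sprung seat without dropping it and let go of it. Then take the grey lid by its brass post, put it on squarely so that its skirt sits over the top of the disc, and push it straight down against the spring with a steady push of about 12 N (8 to 16 N), never so hard that the lid lands on the white body. Finish while still pressing like that, so that I can close the three wire latches over the rim; leave the beaker, the petri dish and the tweezers where they are.

Things in the scene. Friction and masses are not known exactly. Their poses are not given: they have to be found in the camera images.
- cell: test cell, fixed to the worktop: round aluminium base plate (120 mm) carrying a white upright cylinder, 92 mm in diameter, its flat top 50 mm above the worktop; three open wire latches round its side (to 73 mm from the axis, all below 45 mm), a red and a black binding post in front. Origin: centre of its underside, on the worktop; z up. In its top: the round cavity, see cavity
- cavity (a point): centre of the cavity's mouth, on the cell's axis, level with the white flat top (50 mm above the worktop). The cavity is round and upright, 49 mm in diameter (52 mm in the uppermost 2 mm); its floor is a sprung seat 6 mm below the mouth
- seat (a joint): how far the sprung seat is pushed down, m: 0 at rest (6 mm below the white top). The spring is preloaded: the seat stays within 0.5 mm of 0 under the disc and lid alone, then yields 0.5 mm per N of push (12 N: about 6 mm); at 10 mm the lid lands on the white body
- disc: round copper disc, 46 mm in diameter, 20 mm thick, edges broken by 1.5 mm, about 0.28 kg, lying flat on the worktop. Origin: centre of its underside; z up. On the seat, 6 mm of it is inside the cavity and 14 mm stands above the white body
- lid: lid, about 0.2 kg, skirt down on the worktop: grey plate 88 mm in diameter; below it a round skirt, 62 mm outside, 50 mm inside, to fit over the disc; on it a nut (29 mm) and an upright brass post to grip, 22 mm in diameter. Origin: centre of the skirt's lower edge; above it: face that bears on the disc 4 mm, top of plate 14, foot of post 18, top of post 48 mm. May be turned any way about z
- beaker: small glass beaker, 53x61 mm, 70 mm high, behind the work. Origin: centre of its underside. To be left alone
- dish: closed petri dish, 91 mm in diameter, 16 mm high, near the robot. Origin: centre of its underside. To be left alone
- tweezers: steel tweezers, 134 mm long (along its y), 16 mm wide, 10 mm high, lying near the robot. Origin: centre of its underside. To be left alone

How it is judged:
On the way, in this order (a step that is already met when the one before it is completed fails the run):
1. the disc lies flat on the seat in the cavity, released (horizontal distance between disc and cavity below 0.003 m and z of disc in the frame of cavity below -0.004 m and angle between disc's own z axis and vertical below 0.06 rad and contact force between the fingers and disc below 0.1 N), for 0.2 s.
2. the lid sits squarely on the disc, its skirt over the disc's top (horizontal distance between lid and disc below 0.004 m and z of lid in the frame of disc below 0.0178 m and angle between lid's own z axis and vertical below 0.06 rad and contact force between lid and disc above 0.5 N), for 0.2 s.
At the end, for the whole second after the job is handed in: still holding: the disc flat in the cavity (within 3 mm of its axis), the lid squarely over it (within 4 mm, tilt under 0.06 rad), at rest, in touch with the fingers but not with the white body, bearing on the disc with 8 to 20 N including its weight, the seat down by 3.3 to 8.8 mm (horizontal distance between disc and cavity below 0.003 m and angle between each of disc, lid's own z axis and vertical below 0.06 rad and horizontal distance between lid and disc below 0.004 m and z of lid in the frame of disc below 0.0178 m and value of joint seat between 0.0033 and 0.0088 m and contact force between lid and disc between 8 and 20 N and contact force between lid and cell below 1 N and contact force between the fingers and lid above 1 N and linear speed of lid below 0.01 m/s); the arm keeps its last pose, push and grip.
It fails at once if the lid or the disc was rammed down: the seat pushed 9.7 mm or more, so that the lid lands on the body (value of joint seat above 0.0097 m).
It fails at once if the disc was let go more than 12 mm above its seat, over the cell (horizontal distance between disc and cavity below 0.04 m and z of disc in the frame of cavity above 0.006 m and contact force between the fingers and disc below 0.1 N).
It fails at once if the beaker was shifted by over 30 mm or tipped (distance of beaker from where it was at the start of the episode above 0.03 m or angle between beaker's own z axis and vertical above 0.5 rad).
It fails at once if the petri dish was shifted by over 30 mm (distance of dish from where it was at the start of the episode above 0.03 m).
It fails at once if the tweezers were shifted by over 30 mm (distance of tweezers from where it was at the start of the episode above 0.03 m).
It also fails if it takes over 51 s, if anything falls off the work surface, if the arm or the gripper's body presses on something with over 40 N, if the wrist force passes 120 N, or if a joint passes its speed limit or range.

### The arm

A 6-joint arm with a two-finger parallel gripper is mounted at the origin on a cart in front of the work surface, level with it; the furniture and walls round the work are solid. World frame = base frame: x ahead of the robot, y to its left, z up, the work surface at z = 0. Lengths are in m, angles in rad, forces in N, time in s.
With the tool pointing down it reaches from about 0.425 to 0.95 m from the base axis. Payload 3.5 kg.
Tool frame: the origin (TCP) lies at the very end of the fingers, on their centre line; the grasp point (between the pads) lies 19 mm behind it; z points along the fingers, y is the line along which they close (so a half turn about z gives the same grasp; the last joint's range is limited). The gripper opens to 85 mm and grips with 20 to 120 N. Pads are 22 mm wide; open, the fingers measure 114 mm over their backs; the gripper's body (76 mm by 85 mm) begins 54 mm behind the grasp point. The pads swing forward as they close: fully open they stand 13 mm farther back than shut.
Start: joints at [-1.276, 0.286, 1.577, -0, 1.279, -0.15], TCP at [0.29, -0.609, 0.231] pointing down, gripper open.
Joint ranges: [-2.77, 2.77], [-0.9, 2.22], [0.21, 2.48], [-1.53, 4.67], [0.24, 2.81], [-2.84, 2.84]. Speed limits (rad/s): [2.79, 2.79, 3.14, 3.14, 3.14, 3.14].

### API

Orientations are given as a unit quaternion [x, y, z, w].
In Python, from plant import ctrl gives the robot as it stands.
- The arm moves only by the tool inch_along, called after "Call:" as a command line: name --argument value ..., lists and objects as JSON in quotes. Schema: {"type":"object","properties":{"steps":{"type":"array","items":{"type":"object","properties":{"dx":{"type":"number"},"dy":{"type":"number"},"dz":{"type":"number"},"wx":{"type":"number"},"wy":{"type":"number"},"wz":{"type":"number"},"jaw":{"type":"number"}},"additionalProperties":false,"required":["jaw"]},"minItems":1,"maxItems":10},"clamp_n":{"type":"number"},"only":{"type":"string"},"quiet":{"type":"boolean"},"lines":{"type":"string"}},"required":["steps"],"additionalProperties":false}. steps is a list of rows, 1 to 10 of them, each an object with the fields dx, dy, dz (the shift in mm), wx, wy, wz (a rotation vector in rad), jaw (the opening from 0.0 (shut) to 1.0 (fully open)); a field left out counts as zero (the opening has to be given); each row is the pose to reach, as a shift and turn from the pose commanded when the call began, along the tool's axes at that moment; what a row does not reach only later rows make up. A row lasts 1/8 s, in which the tool goes at most 0.0625 m and 0.188 rad, less where a joint would pass 70% of its speed; a pose out of reach is approached as far as the arm can. The fingers move at their own pace and stop on an object; clamp_n is the grip in N (left out, the last holds). Time passes only in rows, so rows that do not move let the fingers close. The tool returns the time, the measured TCP pose, the force, the opening and the grip force at its end. only (a regular expression) keeps the lines of the reply that match it, lines (a string "A,B") keeps lines A to B, and quiet returns only ok. Input that does not fit is refused with a message, and nothing moves.
- ctrl.get_state(): the state, without advancing time (a new reading comes with each control period).
- ctrl.read_camera(name): name is "scene" or "top" or "wrist"; returns a dict with "pixels" (480x640x3 uint8, red, green, blue), "camera_matrix" (3x3 intrinsics, pixels), "dist_coeffs" ([k1, k2, p1, p2, k3] as OpenCV has them; the pictures are not rectified), "xyz" and "orientation" of the camera in the world. Camera axes: x right, y down, z forward; pixel columns grow to the right and rows downward; lengths in m; the calibration is good to about 2 mm. A picture is of the moment at which its call begins. There is no depth.
- ctrl.sign_off(): hands the job in; it is judged then, once.
The state is a dict: "time": time; "qpos": joint angles; "dq": joint speeds; "joint_efforts": joint torques, N m; "eef_pos": TCP position; "tcp_rot": TCP orientation; "contact_force": force on the tool from outside, world axes, zero at the start; "wrist_torque": the same for the moment, N m; "opening": opening from 0.0 (shut) to 1.0 (fully open); "finger_force": force on a finger pad.
Only numpy, scipy, OpenCV 4.12 (cv2) and the standard library are available. Lean on these libraries where they do the work, as an engineer would, in place of code of your own. Each camera call takes 0.05 s, during which the arm holds its last target. There are 200 camera calls.

## Working session

There is one attempt and no reset: what is moved stays moved. The work goes in short steps, Python scripts to look and compute and a tool call to move; the robot and the scene stay as the last step left them, time stands still between calls to the robot, and variables do not carry over. Pictures are saved under pics/ and viewed, at most 10 in all, crops included, and the job is handed in when it is done.

```bash
mkdir -p pics; ls; cat > h.py <<'E'
from plant import ctrl
import numpy as np, cv2
from scipy.spatial.transform import Rotation as R
def snap(n,f=None):
    c=ctrl.read_camera(n); 
    if f: cv2.imwrite('pics/'+f,cv2.cvtColor(c['pixels'],cv2.COLOR_RGB2BGR))
    return c
def ray(c,uv):
    p=cv2.undistortPoints(np.array(uv,float).reshape(-1,1,2),np.array(c['camera_matrix']),np.array(c['dist_coeffs'])).reshape(-1,2)
    d=np.c_[p,np.ones(len(p))]@R.from_quat(c['orientation']).as_matrix().T
    return np.array(c['xyz']),d
def onz(c,uv,z):
    o,d=ray(c,uv); return o+d*((z-o[2])/d[:,2])[:,None]
E
python3 - <<'E'
from h import *
for n in('top','scene'):
    c=snap(n,n+'1.png'); print(n,c['xyz'],c['orientation'],c['camera_matrix'],c['dist_coeffs'])
s=ctrl.get_state(); print(s)
E
```

```text
pics
plant.py
top [0.47443547 0.00798726 0.93090636] [-0.6991695   0.71432894 -0.02832461  0.00968961] [[435.12587945   0.         318.0603371 ]
 [  0.         435.12587945 242.03570294]
 [  0.           0.           1.        ]] [-0.08040223  0.          0.          0.          0.        ]
scene [-0.28051726  0.5364231   0.9687071 ] [-0.42105477  0.81023936 -0.35784931  0.19536871] [[601.54969331   0.         323.95649741]
 [  0.         601.54969331 242.34019598]
 [  0.           0.           1.        ]] [-0.17410482  0.          0.          0.          0.        ]
{'time': 0.1, 'qpos': array([-1.27603762e+00,  2.87133865e-01,  1.57804307e+00,  3.86490834e-05,
        1.27858758e+00, -1.50015237e-01]), 'dq': array([-7.60859039e-05, -8.27993915e-04, -4.42229399e-03,  2.80065678e-04,
       -1.44024430e-03,  7.61777635e-04]), 'joint_efforts': array([ 2.40626650e-04, -4.07293403e+01, -2.93699080e+01, -1.76465010e-04,
        3.39019760e-03, -4.64058360e-06]), 'eef_pos': array([ 0.29027251, -0.6087402 ,  0.23004088]), 'tcp_rot': array([ 9.75374419e-01,  2.20552859e-01, -6.00710621e-05, -1.08442370e-03]), 'contact_force': array([ 0.2116441 , -0.90793938, -0.55777164]), 'wrist_torque': array([ 0.015223  , -0.04131225,  0.0003711 ]), 'finger_force': 0.0, 'opening': 0.9980701771642728}
```

View pics/top1.png

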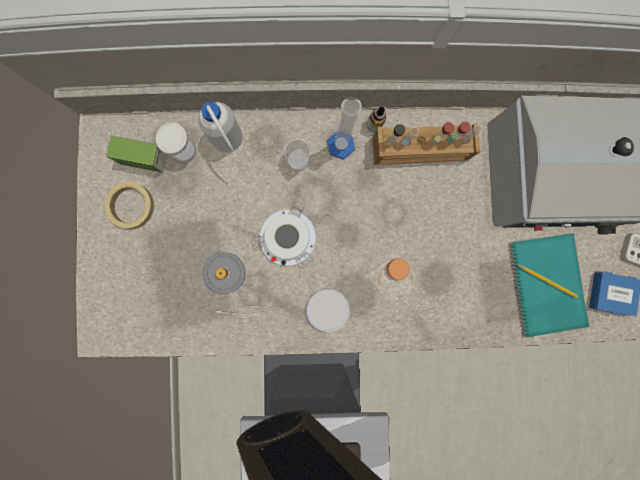

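View pics/scene1.png

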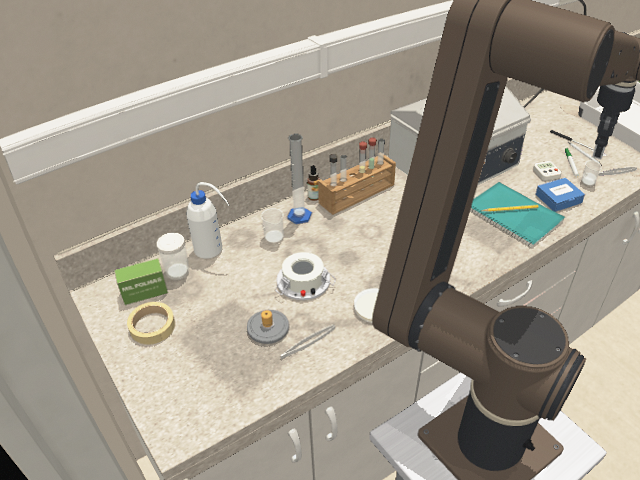

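The top view shows the disc at (399,269), the lid at (224,272) with its post at about (222,273), the cell at (288,237), the dish at (328,310), the tweezers at about (240,310) and the beaker at (297,155). The scene view shows the same layout, with the cavity at about (303,272).

```bash
python3 - <<'E'
from h import *
c=snap('top'); im=c['pixels']; hsv=cv2.cvtColor(im,cv2.COLOR_RGB2HSV)
for n,u,v in(('disc',399,269),('lid',212,262),('post',222,273),('white',270,225),('cav',288,237),('bench',340,270)): print(n,im[v,u],hsv[v,u])
def blob(m,u,v,r):
    w=np.zeros_like(m); cv2.circle(w,(u,v),r,255,-1); m=cv2.bitwise_and(m,w)
    cs,_=cv2.findContours(m,cv2.RETR_EXTERNAL,cv2.CHAIN_APPROX_NONE)
    k=max(cs,key=cv2.contourArea); h=cv2.convexHull(k); return h.reshape(-1,2)
def circ(c,h,z):
    P=onz(c,h,z)[:,:2]; A=np.c_[2*P,np.ones(len(P))]; s=np.linalg.lstsq(A,(P**2).sum(1),rcond=None)[0]
    return s[:2].round(4),np.sqrt(s[2]+s[:2]@s[:2]).round(4)
md=cv2.inRange(hsv,(3,110,90),(18,255,255)); print('disc',circ(c,blob(md,399,269,16),.02))
hsv2=hsv
ml=cv2.inRange(hsv,(95,15,50),(130,120,190)); print('lid',circ(c,blob(ml,224,272,26),.014))
mp=cv2.inRange(hsv,(8,130,90),(30,255,255)); h=blob(mp,222,273,12);print('post',circ(c,h,.04),h.min(0),h.max(0))
mw=cv2.inRange(hsv,(0,0,205),(180,25,255)); print('white',circ(c,blob(mw,288,237,28),.05))
mc=cv2.inRange(hsv,(0,0,0),(180,255,140)); print('cav',circ(c,blob(mc,288,237,17),.045))
big=cv2.resize(np.hstack([im[200:310,190:330],im[220:330,340:460]]),None,fx=3,fy=3,interpolation=2)
cv2.imwrite('pics/z.png',big[:,:,::-1])
E
```

```text
disc [206 144  93] [ 14 140 206]
lid [126 128 126] [ 60   4 128]
post [201 160  77] [ 20 157 201]
white [204 208 198] [ 42  12 208]
cav [101 104 102] [ 70   7 104]
bench [169 160 147] [ 18  33 169]
disc (array([ 0.4634, -0.1834]), np.float64(0.0225))
lid (array([0.1151, 0.051 ]), np.float64(0.3759))
post (array([0.4642, 0.1831]), np.float64(0.0112)) [216 269] [227 277]
white (array([0.5397, 0.0439]), np.float64(0.0515))
cav (array([0.5357, 0.0481]), np.float64(0.0239))
```
View pics/z.png

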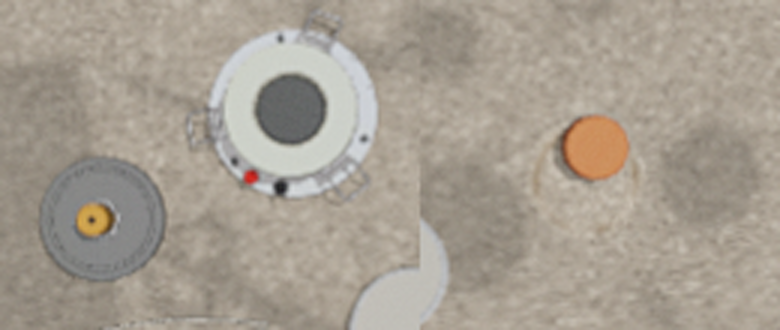

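The crop shows the cavity, lid post and disc clearly, and the fitted radii match their known sizes. Next I go above the disc and refine with the wrist camera.

Careful with the scale: shifts go in mm. That gives: -0.309 m is -309, 0.08 m is 80.

Call:
inch_along --steps '[{"dx": 339, "dy": -309, "dz": 80, "jaw": 1}, {"dx": 339, "dy": -309, "dz": 80, "jaw": 1}, {"dx": 339, "dy": -309, "dz": 80, "jaw": 1}, {"dx": 339, "dy": -309, "dz": 80, "jaw": 1}, {"dx": 339, "dy": -309, "dz": 80, "jaw": 1}, {"dx": 339, "dy": -309, "dz": 80, "jaw": 1}, {"dx": 339, "dy": -309, "dz": 80, "jaw": 1}, {"dx": 339, "dy": -309, "dz": 80, "jaw": 1}, {"dx": 339, "dy": -309, "dz": 80, "jaw": 1}, {"dx": 339, "dy": -309, "dz": 80, "jaw": 1}]'

```text
time: 1.4
eef_pos: [0.4635, -0.1852, 0.1515]
tcp_rot: [0.975, 0.221, -0.0, 0.0]
contact_force: [0.0, 0.0, 0.4]
opening: 0.999
finger_force: 0.0
```

```bash
python3 - <<'E'
from h import *
c=snap('wrist','w1.png'); s=ctrl.get_state(); print(s['time'],s['eef_pos'],s['tcp_rot'],s['contact_force'],c['xyz'],c['orientation'])
c=snap('scene','s2.png')
E
```

```text
1.45 [ 0.46344628 -0.18555193  0.15163272] [9.75483774e-01 2.20071060e-01 9.95087166e-05 3.52718851e-04] [-0.2512984  -0.68149606  0.20933637] [ 0.53029877 -0.15272488  0.29542041] [ 0.83612138 -0.52775484 -0.079464    0.12673337]
```

View pics/w1.png

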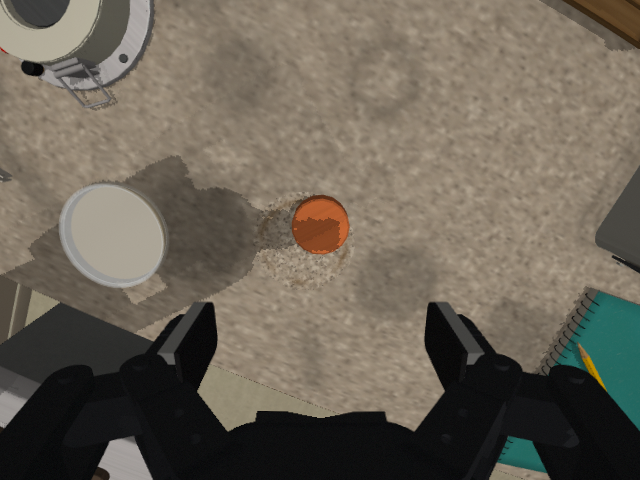

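The wrist view shows the disc at about (320,225) between the fingers, partly in the gripper's shadow, with the dish at (113,235) and the cell at top left. I refine the disc centre from this image.

```bash
cat >> h.py <<'E'
def mask(c,lo,hi,u,v,r,hole=False):
    hsv=cv2.cvtColor(c['pixels'],cv2.COLOR_RGB2HSV); m=cv2.inRange(hsv,lo,hi)
    w=np.zeros_like(m); cv2.circle(w,(u,v),r,255,-1); m=cv2.bitwise_and(m,w)
    k=max(cv2.findContours(m,cv2.RETR_EXTERNAL,cv2.CHAIN_APPROX_NONE)[0],key=cv2.contourArea)
    return cv2.convexHull(k).reshape(-1,2)
def circ(c,h,z):
    P=onz(c,h,z)[:,:2]; s=np.linalg.lstsq(np.c_[2*P,np.ones(len(P))],(P**2).sum(1),rcond=None)[0]
    return s[:2].round(4),np.sqrt(s[2]+s[:2]@s[:2]).round(4)
def tooldelta(target):
    s=ctrl.get_state(); return (R.from_quat(s['tcp_rot']).inv().apply(np.array(target)-s['eef_pos'])).round(4)
E
python3 - <<'E'
from h import *
c=snap('wrist'); h=mask(c,(3,140,60),(14,255,255),320,225,40); print(h.min(0),h.max(0),circ(c,h,.02),circ(c,h,.01))
c=snap('scene'); 
hs=cv2.cvtColor(c['pixels'],cv2.COLOR_RGB2HSV)
print(tooldelta([.4634,-.1834,.0065]))
E
```

```text
[291 195] [348 253] (array([ 0.4632, -0.1845]), np.float64(0.0233)) (array([ 0.4608, -0.1857]), np.float64(0.0241))
[ 0.001  -0.0021  0.1451]
```

In the tool's units: 0.001 m is 1, 0.143 m is 143.

Call:
inch_along --steps '[{"dx": 1, "dy": -1.5, "dz": 50, "jaw": 1}, {"dx": 1, "dy": -1.5, "dz": 100, "jaw": 1}, {"dx": 1, "dy": -1.5, "dz": 130, "jaw": 1}, {"dx": 1, "dy": -1.5, "dz": 143, "jaw": 1}, {"dx": 1, "dy": -1.5, "dz": 143, "jaw": 1}, {"dx": 1, "dy": -1.5, "dz": 143, "jaw": 1}]'

```text
time: 2.35
eef_pos: [0.4649, -0.1837, 0.0099]
tcp_rot: [0.975, 0.22, 0.001, 0.001]
contact_force: [0.3, -0.4, -0.8]
opening: 0.998
finger_force: 0.0
```

```bash
python3 - <<'E'
from h import *
print(tooldelta([.4634,-.184,.0065]))
E
```

```text
[-0.0015 -0.0004  0.0034]
```

In the tool's units: 0.002 m is 2, -0.0015 m is -1.5.

Call:
inch_along --steps '[{"dx": -1.5, "dz": 2, "jaw": 1}, {"dx": -1.5, "dz": 2, "jaw": 1}, {"dx": -1.5, "dz": 2, "jaw": 0.4}, {"dx": -1.5, "dz": 2, "jaw": 0.4}, {"dx": -1.5, "dz": 2, "jaw": 0.4}, {"dx": -1.5, "dz": 2, "jaw": 0.4}, {"dx": -1.5, "dz": 2, "jaw": 0.4}, {"dx": -1.5, "dz": 2, "jaw": 0.4}]' --clamp_n 50

```text
time: 3.35
eef_pos: [0.463, -0.1837, 0.007]
tcp_rot: [0.975, 0.221, 0.0, 0.0]
contact_force: [-0.5, 1.0, 5.5]
opening: 0.51
finger_force: 50.7
```

```bash
python3 - <<'E'
from h import *
print(tooldelta([.4634,-.184,.0065])); s=ctrl.get_state(); print(s['eef_pos'])
c=snap('wrist','w2.png')
E
```

```text
[0.0003 0.0004 0.0005]
[ 0.46297024 -0.18374509  0.00703633]
```

View pics/w2.png

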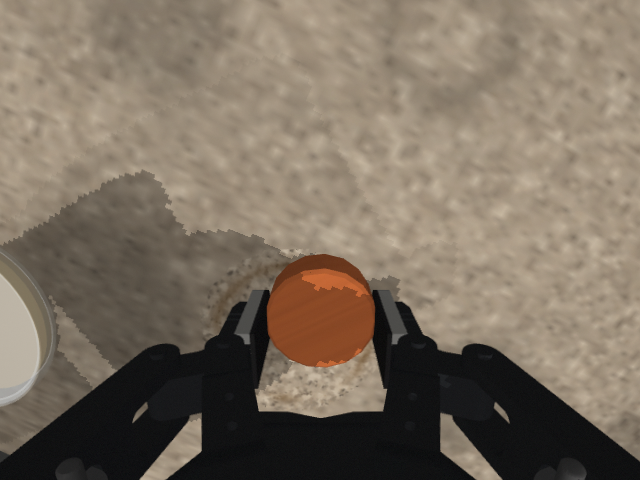

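The disc sits squarely between the pads, its top face spanning about (267..375, 268..367). I lift it and stop short of the cell, so that the wrist camera sees the cavity and the disc together.

In the tool's units: -0.178 m is -178, -0.1 m is -100.

Call:
inch_along --steps '[{"dz": -30, "jaw": 0.4}, {"dz": -80, "jaw": 0.4}, {"dx": 20, "dy": -50, "dz": -93, "jaw": 0.4}, {"dx": 40, "dy": -100, "dz": -93, "jaw": 0.4}, {"dx": 60, "dy": -150, "dz": -93, "jaw": 0.4}, {"dx": 85, "dy": -178, "dz": -93, "jaw": 0.4}, {"dx": 85, "dy": -178, "dz": -93, "jaw": 0.4}, {"dx": 85, "dy": -178, "dz": -93, "jaw": 0.4}, {"dx": 85, "dy": -178, "dz": -93, "jaw": 0.4}]'

```text
time: 4.53
eef_pos: [0.4621, 0.0131, 0.0988]
tcp_rot: [0.976, 0.22, -0.001, -0.0]
contact_force: [-0.6, 0.2, -2.8]
opening: 0.512
finger_force: 51.9
```

```bash
python3 - <<'E'
from h import *
s=ctrl.get_state(); print(s['eef_pos'],s['finger_force'])
c=snap('wrist','w3.png')
E
```

```text
[0.46213039 0.01310987 0.09881788] 51.92242205142975
```

View pics/w3.png

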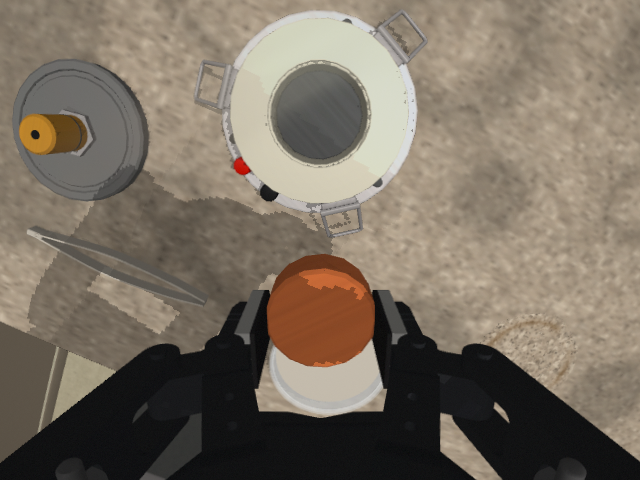

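The wrist view shows the cavity mouth at about (320,113), the lid post top at (36,134), and the held disc at (321,317).

```bash
python3 - <<'E'
from h import *
c=snap('wrist'); s=ctrl.get_state(); t=s['eef_pos']; im=c['pixels']
print(im[113,255:295:3].tolist()); print(im[113,350:385:3].tolist())
hsv=cv2.cvtColor(im,cv2.COLOR_RGB2HSV)
for lo in (120,160):
  g=hsv[:,:,2]; m=((g<lo)*255).astype('uint8'); w=np.zeros_like(m); cv2.circle(w,(320,113),62,255,-1); m&=w
  k=max(cv2.findContours(m,0,1)[0],key=cv2.contourArea); h=cv2.convexHull(k).reshape(-1,2)
  print(lo,h.min(0),h.max(0),circ(c,h,.05),circ(c,h,.048),circ(c,h,.044))
hw=mask(c,(25,5,150),(60,60,255),320,112,92); print('white',hw.min(0),hw.max(0),circ(c,hw,.05))
# disc: lower half of the hull = top-face rear edge
h=mask(c,(3,140,40),(16,255,255),320,312,62); lowr=h[h[:,1]>312]
zt=t[2]-.0065+.0193
print('disc',h.min(0),h.max(0),circ(c,lowr,zt),'tool x,y of disc:',R.from_quat(s['tcp_rot']).inv().apply(np.r_[circ(c,lowr,zt)[0],t[2]]-t).round(4))
hp=mask(c,(12,120,90),(30,255,255),36,134,16); print('posttop',hp.min(0),hp.max(0),circ(c,hp,.048))
E
```

```text
[[204, 198, 178], [205, 197, 178], [204, 197, 177], [205, 198, 177], [184, 177, 159], [170, 164, 147], [119, 116, 104], [97, 95, 88], [98, 97, 92], [95, 95, 90], [90, 90, 86], [90, 90, 86], [90, 90, 87], [85, 85, 82]]
[[90, 89, 89], [90, 90, 89], [90, 90, 89], [89, 91, 89], [90, 87, 78], [90, 87, 78], [201, 195, 174], [206, 204, 186], [216, 219, 203], [216, 219, 202], [216, 219, 203], [216, 218, 202]]
120 [271  65] [366 163] (array([0.534 , 0.0484]), np.float64(0.0243)) (array([0.534 , 0.0485]), np.float64(0.0245)) (array([0.5341, 0.0485]), np.float64(0.025))
160 [270  61] [369 164] (array([0.5346, 0.048 ]), np.float64(0.0254)) (array([0.5347, 0.048 ]), np.float64(0.0257)) (array([0.5348, 0.0481]), np.float64(0.0262))
white [242  20] [408 177] (array([0.5354, 0.0475]), np.float64(0.044))
disc [267 254] [374 366] (array([0.4611, 0.0128]), np.float64(0.0226)) tool x,y of disc: [-0.0013 -0.0003  0.    ]
posttop [ 20 118] [ 52 150] (array([0.462 , 0.1844]), np.float64(0.009))
```

Call:
inch_along --steps '[{"dx": 30, "jaw": 0.4}, {"dx": 60, "jaw": 0.4}, {"dx": 81.5, "jaw": 0.4}, {"dx": 81.5, "dz": 15, "jaw": 0.4}, {"dx": 81.5, "dz": 30, "jaw": 0.4}, {"dx": 81.5, "dz": 38, "jaw": 0.4}, {"dx": 81.5, "dz": 38, "jaw": 0.4}, {"dx": 81.5, "dz": 38, "jaw": 0.4}, {"dx": 81.5, "dz": 38, "jaw": 0.4}]'

```text
time: 5.75
eef_pos: [0.5366, 0.0489, 0.0621]
tcp_rot: [0.975, 0.221, 0.001, 0.0]
contact_force: [-0.7, -0.9, -2.6]
opening: 0.51
finger_force: 52.0
```

```bash
python3 - <<'E'
from h import *
s=ctrl.get_state(); print(s['eef_pos'],s['contact_force'])
c=snap('wrist'); cv2.imwrite('pics/w4.png',cv2.resize(c['pixels'][200:440,160:480,::-1],None,fx=2.4,fy=2.4))
h=mask(c,(3,140,40),(16,255,255),320,312,62); lowr=h[h[:,1]>312]
d=circ(c,lowr,s['eef_pos'][2]+.0128); 
hw=mask(c,(20,5,110),(60,60,255),320,312,140); print(d,hw.min(0),hw.max(0),circ(c,hw[hw[:,1]<300],.05))
E
```

```text
[0.53662294 0.04889918 0.06205189] [-0.66238033 -0.89728444 -2.56565518]
(array([0.5354, 0.0487]), np.float64(0.0227)) [224 200] [415 312] (array([0.5347, 0.0489]), np.float64(0.0454))
```

View pics/w4.png

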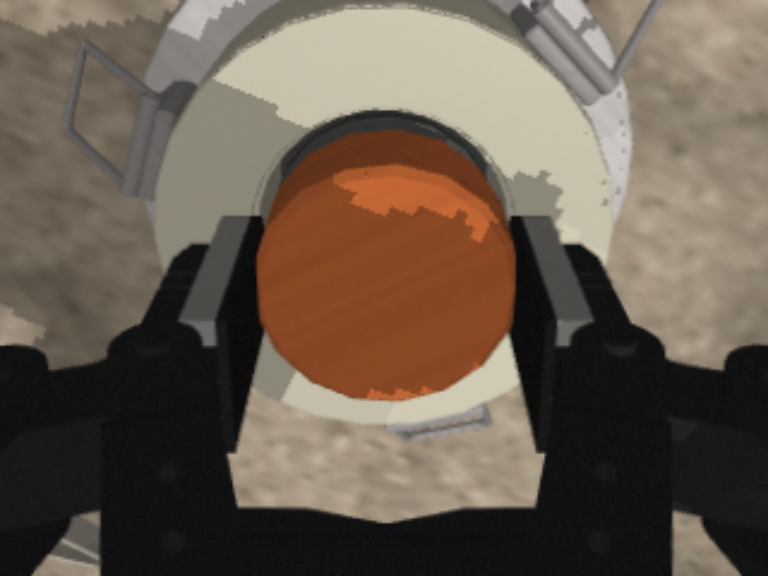

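The disc hangs centred over the mouth, with the dark ring gap even at the sides. I lower it slowly.

Call:
inch_along --steps '[{"dx": -0.5, "dz": 3, "jaw": 0.4}, {"dx": -0.5, "dz": 5, "jaw": 0.4}, {"dx": -0.5, "dz": 7, "jaw": 0.4}, {"dx": -0.5, "dz": 9, "jaw": 0.4}, {"dx": -0.5, "dz": 9, "jaw": 0.4}, {"dx": -0.5, "dz": 9, "jaw": 0.4}]'

```text
time: 6.55
eef_pos: [0.5357, 0.0488, 0.0523]
tcp_rot: [0.975, 0.221, 0.0, -0.0]
contact_force: [0.1, 0.4, -3.2]
opening: 0.509
finger_force: 52.0
```

In the tool's units: 0.0015 m is 1.5, 0.001 m is 1.

Call:
inch_along --steps '[{"dz": 1, "jaw": 0.4}, {"dz": 1.5, "jaw": 0.4}, {"dz": 1.5, "jaw": 0.4}, {"dz": 1.5, "jaw": 0.4}]'

```text
time: 7.05
eef_pos: [0.5358, 0.0487, 0.0511]
tcp_rot: [0.975, 0.221, 0.0, 0.0]
contact_force: [-1.0, 0.4, 1.3]
opening: 0.512
finger_force: 52.1
```

The force has changed sign, so the disc rests on the seat. I release it and go up.

In the tool's units: -0.1 m is -100, -0.08 m is -80.

Call:
inch_along --steps '[{"jaw": 0.7}, {"jaw": 1}, {"jaw": 1}, {"jaw": 1}, {"dz": -30, "jaw": 1}, {"dz": -80, "jaw": 1}, {"dx": -30, "dz": -100, "jaw": 1}, {"dx": -60, "dz": -100, "jaw": 1}, {"dx": -60, "dz": -100, "jaw": 1}, {"dx": -60, "dz": -100, "jaw": 1}]'

```text
time: 8.3
eef_pos: [0.482, 0.023, 0.1509]
tcp_rot: [0.975, 0.22, 0.0, 0.0]
contact_force: [-0.3, -0.7, -0.4]
opening: 1.003
finger_force: 0.0
```

```bash
python3 - <<'E'
from h import *
s=ctrl.get_state(); print(s['eef_pos'],s['tcp_rot'],s['contact_force'])
c=snap('wrist','w5.png')
E
```

```text
[0.48203412 0.02300077 0.15090381] [9.75403336e-01 2.20427277e-01 3.84605166e-04 1.44097813e-05] [-0.27732029 -0.71770659 -0.41951835]
```

View pics/w5.png

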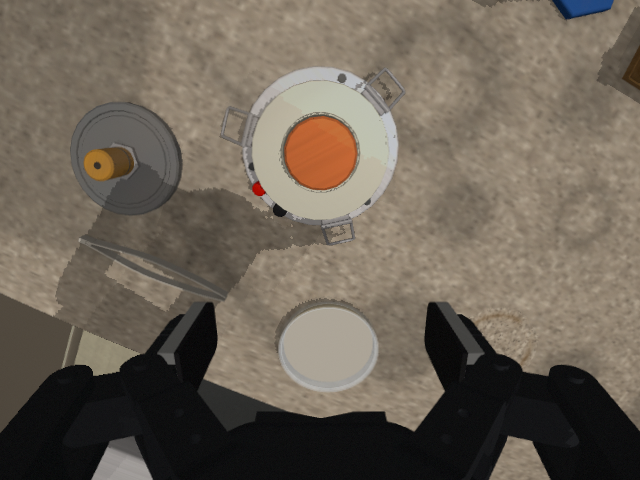

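The disc is seated flat in the cavity at (321,152); the lid's post top is at (97,165) and its plate centre is at about (127,158).

```bash
python3 - <<'E'
from h import *
c=snap('wrist')
hd=mask(c,(3,120,40),(16,255,255),321,152,45); print('disc',circ(c,hd,.0635),hd.min(0),hd.max(0))
hp=mask(c,(12,120,60),(30,255,255),97,165,17); print('posttop',circ(c,hp,.048))
hl=mask(c,(0,0,60),(180,28,135),127,158,60); print('plate',hl.min(0),hl.max(0),circ(c,hl,.014))
print(tooldelta([.463,.1838,.10]))
E
```

```text
disc (array([0.5345, 0.0485]), np.float64(0.0228)) [284 116] [357 189]
posttop (array([0.4626, 0.1836]), np.float64(0.0111))
plate [ 70 102] [180 214] (array([0.4625, 0.1834]), np.float64(0.0437))
[ 0.0518 -0.1533  0.0508]
```

In the tool's units: -0.1533 m is -153.3, 0.0516 m is 51.6.

Call:
inch_along --steps '[{"dx": 20, "dy": -55, "dz": 10, "jaw": 1}, {"dx": 40, "dy": -110, "dz": 20, "jaw": 1}, {"dx": 51.6, "dy": -153.3, "dz": 30, "jaw": 1}, {"dx": 51.6, "dy": -153.3, "dz": 60, "jaw": 1}, {"dx": 51.6, "dy": -153.3, "dz": 90, "jaw": 1}, {"dx": 51.6, "dy": -153.3, "dz": 110, "jaw": 1}, {"dx": 51.6, "dy": -153.3, "dz": 124, "jaw": 1}, {"dx": 51.6, "dy": -153.3, "dz": 124, "jaw": 1}, {"dx": 51.6, "dy": -153.3, "dz": 124, "jaw": 1}]'

```text
time: 9.52
eef_pos: [0.463, 0.1837, 0.0275]
tcp_rot: [0.975, 0.221, 0.001, 0.0]
contact_force: [0.1, 0.4, 0.4]
opening: 1.0
finger_force: 0.0
```

```bash
python3 - <<'E'
from h import *
print(tooldelta([.4626,.1836,.0225]))
E
```

```text
[-0.0004 -0.0001  0.005 ]
```

In the tool's units: 0.0045 m is 4.5.

Call:
inch_along --steps '[{"dz": 4.5, "jaw": 1}, {"dz": 4.5, "jaw": 1}, {"dz": 4.5, "jaw": 0.15}, {"dz": 4.5, "jaw": 0.15}, {"dz": 4.5, "jaw": 0.15}, {"dz": 4.5, "jaw": 0.15}, {"dz": 4.5, "jaw": 0.15}, {"dz": 4.5, "jaw": 0.15}, {"dz": 4.5, "jaw": 0.15}, {"dz": 4.5, "jaw": 0.15}]' --clamp_n 80

```text
time: 10.78
eef_pos: [0.4624, 0.1836, 0.0227]
tcp_rot: [0.975, 0.221, 0.0, -0.0]
contact_force: [-1.6, -0.5, 5.3]
opening: 0.23
finger_force: 78.2
```

```bash
python3 - <<'E'
from h import *
s=ctrl.get_state(); c=snap('wrist'); t=s['eef_pos']
hp=mask(c,(12,100,60),(30,255,255),320,330,80); print(t,hp.min(0),hp.max(0),circ(c,hp,.048))
hl=mask(c,(0,0,60),(180,28,135),320,300,140); print('plate',hl.min(0),hl.max(0),circ(c,hl[hl[:,1]<290],.014))
E
```

```text
[0.46240563 0.1835938  0.02268235] [294 277] [347 358] (array([0.4681, 0.1867]), np.float64(0.0155))
plate [227 198] [414 341] (array([0.4641, 0.1848]), np.float64(0.043))
```

Call:
inch_along --steps '[{"dz": -20, "jaw": 0.15}, {"dz": -60, "jaw": 0.15}, {"dx": -10, "dy": 40, "dz": -100, "jaw": 0.15}, {"dx": -40, "dy": 80, "dz": -100, "jaw": 0.15}, {"dx": -70, "dy": 120, "dz": -100, "jaw": 0.15}, {"dx": -88, "dy": 152.9, "dz": -100, "jaw": 0.15}, {"dx": -88, "dy": 152.9, "dz": -100, "jaw": 0.15}, {"dx": -88, "dy": 152.9, "dz": -100, "jaw": 0.15}, {"dx": -88, "dy": 152.9, "dz": -100, "jaw": 0.15}]'

```text
time: 11.95
eef_pos: [0.4482, 0.0086, 0.1218]
tcp_rot: [0.975, 0.221, -0.0, -0.0]
contact_force: [0.4, 0.2, -2.1]
opening: 0.23
finger_force: 78.6
```

```bash
python3 - <<'E'
from h import *
s=ctrl.get_state(); print(s['eef_pos'],s['contact_force'])
c=snap('wrist','w6.png')
E
```

```text
[0.44815835 0.00857288 0.12177559] [ 0.3973461   0.18058294 -2.07690112]
```

View pics/w6.png

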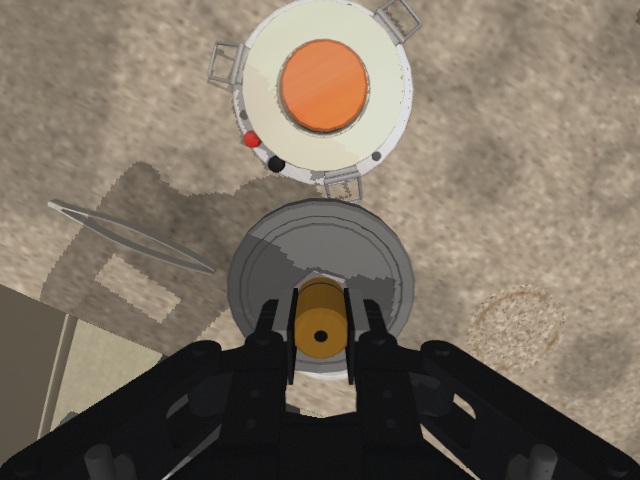

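The lid is held level by the post. Its plate spans x 228..414 with the top edge at y 199, and the post top's hole is at (321,336). The disc is at (324,86). Next I measure both in this image.

```bash
python3 - <<'E'
from h import *
s=ctrl.get_state(); t=s['eef_pos']; c=snap('wrist'); im=c['pixels']; hsv=cv2.cvtColor(im,cv2.COLOR_RGB2HSV); Q=R.from_quat(s['tcp_rot']).inv()
T=lambda p: Q.apply(np.r_[p,t[2]]-t)[:2].round(4)
hd=mask(c,(3,120,40),(16,255,255),324,86,52); d=circ(c,hd,.0635); print('disc',d,T(d[0]),hd.min(0),hd.max(0))
z=t[2]-.0227
P=onz(c,[[321,336]],z+.048)[0,:2]; print('post hole',P,T(P))
m=cv2.inRange(hsv,(0,0,40),(180,30,150)); rows=[]
for v in range(206,275,4):
    u=np.where(m[v,220:425])[0]+220; rows+= [[u.min(),v],[u.max(),v]]
l=circ(c,np.array(rows),z+.014); print('plate',l,T(l[0]),rows[0],rows[-2:])
E
```

```text
disc (array([0.5344, 0.0485]), np.float64(0.0227)) [0.0949 0.0012] [281  40] [367 131]
post hole [0.44744775 0.00836699] [-0.0008 -0.0002]
plate (array([0.4498, 0.0097]), np.float64(0.0428)) [ 0.0019 -0.0004] [np.int64(282), 206] [[np.int64(228), 274], [np.int64(413), 274]]
```

In the tool's units: 0.0955 m is 95.5, 0.03 m is 30.

Call:
inch_along --steps '[{"dx": 30, "dy": 1.3, "jaw": 0.15}, {"dx": 60, "dy": 1.3, "jaw": 0.15}, {"dx": 85, "dy": 1.3, "jaw": 0.15}, {"dx": 95.5, "dy": 1.3, "dz": 5, "jaw": 0.15}, {"dx": 95.5, "dy": 1.3, "dz": 20, "jaw": 0.15}, {"dx": 95.5, "dy": 1.3, "dz": 30, "jaw": 0.15}, {"dx": 95.5, "dy": 1.3, "dz": 30, "jaw": 0.15}, {"dx": 95.5, "dy": 1.3, "dz": 30, "jaw": 0.15}, {"dx": 95.5, "dy": 1.3, "dz": 30, "jaw": 0.15}]'

```text
time: 13.18
eef_pos: [0.5356, 0.0473, 0.093]
tcp_rot: [0.975, 0.22, 0.001, 0.0]
contact_force: [-0.5, 0.5, -1.9]
opening: 0.232
finger_force: 78.7
```

```bash
python3 - <<'E'
from h import *
print(tooldelta([.5344,.0485,.0827]), ctrl.get_state()['eef_pos'])
E
```

```text
[-0.0006 -0.0016  0.0103] [0.53558872 0.04733276 0.09296169]
```

Call:
inch_along --steps '[{"dy": -1, "dz": 2, "jaw": 0.15}, {"dy": -1, "dz": 4, "jaw": 0.15}, {"dy": -1, "dz": 6, "jaw": 0.15}, {"dy": -1, "dz": 7.5, "jaw": 0.15}, {"dy": -1, "dz": 8.5, "jaw": 0.15}, {"dy": -1, "dz": 8.5, "jaw": 0.15}, {"dy": -1, "dz": 8.5, "jaw": 0.15}]'

```text
time: 14.05
eef_pos: [0.5349, 0.0484, 0.0839]
tcp_rot: [0.975, 0.221, 0.0, 0.0]
contact_force: [0.0, 1.0, -2.5]
opening: 0.229
finger_force: 78.7
```

The skirt is already around the disc's top without contact. I continue in small steps.

Call:
inch_along --steps '[{"dz": 0.5, "jaw": 0.15}, {"dz": 1, "jaw": 0.15}, {"dz": 1.5, "jaw": 0.15}, {"dz": 1.8, "jaw": 0.15}, {"dz": 1.8, "jaw": 0.15}, {"dz": 1.8, "jaw": 0.15}]'

```text
time: 14.8
eef_pos: [0.5349, 0.0485, 0.0823]
tcp_rot: [0.975, 0.221, 0.0, 0.0]
contact_force: [-1.3, -0.2, 1.2]
opening: 0.23
finger_force: 78.7
```

In the tool's units: 0.0045 m is 4.5, 0.004 m is 4.

Call:
inch_along --steps '[{"dz": 1, "jaw": 0.15}, {"dz": 2, "jaw": 0.15}, {"dz": 3, "jaw": 0.15}, {"dz": 4, "jaw": 0.15}, {"dz": 4.5, "jaw": 0.15}, {"dz": 4.5, "jaw": 0.15}, {"dz": 4.5, "jaw": 0.15}, {"dz": 4.5, "jaw": 0.15}]'

```text
time: 15.8
eef_pos: [0.5351, 0.0485, 0.0787]
tcp_rot: [0.975, 0.221, -0.0, -0.0]
contact_force: [-4.2, 0.4, 7.5]
opening: 0.23
finger_force: 79.4
```

The push is 7.5 N with 4 N sideways towards -x, so I ease back slightly in x while going further down.

In the tool's units: 0.002 m is 2, 0.0015 m is 1.5.

Call:
inch_along --steps '[{"dx": -0.4, "dz": 0.5, "jaw": 0.15}, {"dx": -0.8, "dz": 1, "jaw": 0.15}, {"dx": -0.8, "dz": 1.5, "jaw": 0.15}, {"dx": -0.8, "dz": 2, "jaw": 0.15}, {"dx": -0.8, "dz": 2, "jaw": 0.15}, {"dx": -0.8, "dz": 2, "jaw": 0.15}]'

```text
time: 16.55
eef_pos: [0.5351, 0.0484, 0.0775]
tcp_rot: [0.975, 0.22, 0.001, -0.0]
contact_force: [-4.0, 1.6, 11.3]
opening: 0.23
finger_force: 79.9
```

Call:
inch_along --steps '[{"jaw": 0.15}, {"jaw": 0.15}, {"jaw": 0.15}, {"jaw": 0.15}]'

```text
time: 17.05
eef_pos: [0.5351, 0.0485, 0.0775]
tcp_rot: [0.975, 0.22, 0.001, -0.0]
contact_force: [-4.9, 2.2, 10.8]
opening: 0.232
finger_force: 79.9
```

```bash
python3 - <<'E'
from h import *
c=snap('scene'); w=snap('wrist')
a=cv2.resize(c['pixels'][190:330,220:400],(400,311)); b=cv2.resize(w['pixels'],(400,300))
cv2.imwrite('pics/f.png',np.hstack([a[:300],b])[:,:,::-1]); print(ctrl.get_state()['contact_force'])
E
```

```text
[-4.38566257  0.71500487 10.12684817]
```

View pics/f.png

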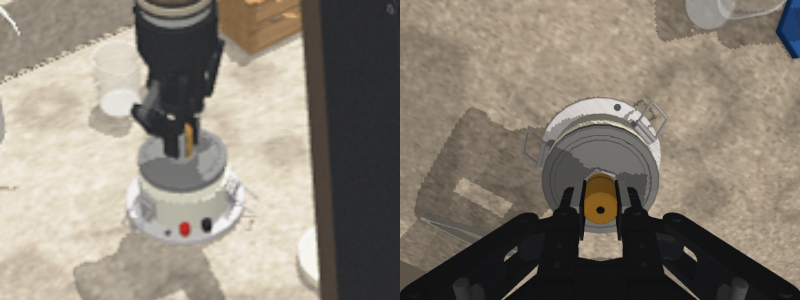

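The lid sits level over the cell and the post is still gripped at about (600,200) in the right half. The push is steady at about 11 N, with the seat down about 5 mm. I hand it in.

```bash
python3 -c "
from plant import ctrl
print(ctrl.sign_off())"
```

```text
the job is handed in; nothing more can be done
None
```

The disc is seated flat in the cavity and released, and the lid is on squarely and held down with a steady push of about 11 N (seat down about 5 mm, lid clear of the white body, about 4 N of side force at the tool); the job is handed in, but no verdict came back.

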